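# Unhasp the accessory case and bring its filter slider to the light pad

## Robot

A 6-joint arm with a two-finger parallel gripper is mounted at the origin on the work surface. World frame = base frame: x ahead of the robot, y to its left, z up, the work surface at z = 0. Lengths are in mm, angles in degrees, forces in N, time in s.
With the tool pointing down it reaches from about 350 to 850 mm from the base axis. Payload 8.1 kg.
Tool frame: the origin (TCP) lies midway between the tips of the shut fingers; the grasp point (between the pads) lies 19 mm behind it; z points along the fingers, y is the direction in which the jaws open and shut (so a half turn about z gives the same grasp; the last joint's range is limited). The gripper opens to 85 mm and grips with 20 to 120 N. Pads are 22 mm wide; open, the fingers measure 114 mm over their backs; the gripper's body (76 mm by 85 mm) begins 54 mm behind the grasp point. The pads swing forward as they close: fully open they stand 13 mm farther back than shut.
Start: joints at [-78.633, 7.471, 85.268, -0, 87.261, -4.893], TCP at [168.024, -575.998, 231.292] pointing down, gripper open.
Joint ranges: [-169.43, 169.43], [-51.17, 129.36], [1.28, 143.12], [-76.62, 256.62], [0, 156.53], [-152.29, 152.29]. Speed limits (degrees/s): [136.94, 136.94, 159.86, 180, 180, 180].

## Interface

Orientations are given as [roll, pitch, yaw] about the fixed x, y, z axes, in that order (R = Rz(yaw) Ry(pitch) Rx(roll)).
In Python, from bench import telemetry, snapshot, camera_params, job gives the robot as it stands. The module is installed in compiled form; this text tells all that it offers.
- The arm moves only by the shell command python3 -m jog 'ROWS' [FORCE]. ROWS is JSON, a list that holds one entry, the list of rows, each a list of 7 numbers: the shift along the tool's x, y, z in units of 50 mm (1.0 is 50 mm), then the turn, a rotation vector about the tool's x, y, z in units of 2 pi rad (1.0 is 2 pi rad), then the opening, from 0 (shut) to 1 (fully open). In form: [[[dx, dy, dz, rx, ry, rz, claw], ...]]. A call has 1 to 12 rows; each row shifts and turns the commanded pose from where the row before left it, along the tool's axes as they then stand; what a row does not reach is not made up. A row lasts 1/8 s, in which the tool goes at most 62.5 mm and 10.7 degrees, less where a joint would pass 70% of its speed; a pose out of reach is approached as far as the arm can. A call with a number of a shift or a turn outside -1 to 1 is refused whole. A call with a gripper value outside its range is refused whole. The fingers move at their own pace and stop on an object; FORCE is the grip in N (left out, the last holds). Time passes only in rows, so rows that do not move let the fingers close. It gives the time, the measured TCP pose, the force and the opening at its end, in the units of the state.
- telemetry.sense(): the state, without advancing time (a new reading comes with each control period).
- snapshot(name): name is "scene" or "top" or "wrist"; returns (picture, depth): 480x640x3 uint8, red, green, blue; 480x640 float32, mm along the optical axis (not along the pixel's ray), 0 where there is no reading.
- camera_params(name): a dict with "K" (3x3 intrinsics, pixels), "D" ([k1, k2, p1, p2, k3] as OpenCV has them; the pictures are not rectified), "extrinsics" (4x4, takes a point from camera to world coordinates). Camera axes: x right, y down, z forward; pixel columns grow to the right and rows downward; lengths in mm; the calibration is good to about 2 mm. A picture is of the moment at which its call begins: read the wrist's pose just before it. camera_params takes no time and is no camera call; for the wrist camera it gives the pose at the moment of the call.
- job.hand_in(): hands the job in, once; it reports no verdict.
The state is a dict: "time": time; "joint_pos": joint angles; "qd": joint speeds; "joint_efforts": joint torques, N m; "tool_pos": TCP position; "tcp_rot": TCP orientation; "ft_force": force on the tool from outside, world axes, zero at the start; "wrist_torque": the same for the moment, N m; "finger_gap": finger opening in mm.
Only numpy, scipy, OpenCV 4.12 (cv2) and the standard library are available. Lean on these libraries where they do the work, as an engineer would, in place of code of your own. Each camera call takes 0.05 s, during which the arm holds its last target. There are 200 camera calls.

## Task

Fetch the filter slider out of the grey accessory case for inspection: swing the hasp off its catch and up to about level or beyond, raise the lid until it stands upright, lift the hold-down bar more than halfway to upright, then slide the freed slider straight out through the notch in the case's front, keeping it down on its bed until it is out from under the bar and more than half out of the case. Set it down without dropping it, flat and handle up in the middle of the light pad, lengthwise along the pad, and let go. Leave the lid and bar open and the other things on the bench where they are.

Things in the scene. Friction and masses are not known exactly. Their poses are not given: they have to be found in the camera images.
- case: Grey plastic accessory case fixed to the bench, 200 x 200 mm, walls 8 mm thick and 68 mm high, 75 mm high with its lid shut. Origin: centre of its underside. Its -x is its front (roughly world -y, the robot's right), its +y points roughly at the robot, z up. Lid, hasp and bar hinges all run along its y, so a tab pinched across y turns between the fingertips without turning the hand.
- notch (a point): Middle of the notch's sill in the case's front wall, case x = -96, y = -20, z = 20 mm. The notch reaches from y = -52 to +12 mm, from the bed (20 mm high) to the wall's top. Two guides, 7 mm high, 4 mm clear of the slider's sides, lead to it. Two short fixed cylinders, 22 mm tall, stand on the bed at y about +55 mm.
- hasp (a joint): Swing angle of the steel hasp, rad: 0 hanging over the catch, growing as it swings outward and up; 1.57 points straight out from the lid, 2.7 is the end stop. Stays where left (0.035 N m). 0 to 0.12 at the start. The catch is a 16 mm steel peg on the case's front wall that passes through the hasp's slot; while it does, the lid cannot rise.
- hasp_hinge (a point): Hasp's hinge line, at the lid's front edge: 107 mm in front of the case's centre, y = +45 mm, height 67.5 mm with the lid shut. The hasp is a slotted steel strap 22 mm wide, 40 mm long, hinged to the lid.
- hasp_tab (a point): Centre of the steel cross pin at the hasp's free end: 24 mm long along y, 8 mm thick, with round ends to be pinched lightly across y; carried on a 12 mm wide tongue, 38 mm below and 18 mm in front of the hinge when hanging (height 29.5 mm). Moves with the hasp.
- lid (a joint): Lid angle, rad: 0 shut, 1.57 upright, end stop 1.92. Stiff hinge (0.5 N m, lid 0.4 kg): it stays where it is left.
- lid_hinge (a point): Lid's hinge line at the case's rear edge: case x = +100 mm, height 71.5 mm.
- lid_lip (a point): Grip point in the flat steel lip (22 mm wide along y, 28 mm long, 5 mm thick) that stands out of the lid's front edge at case y = -40 mm, 219 mm from the lid hinge. Height 71.5 mm when shut. Moves with the lid.
- bar (a joint): Hold-down bar angle, rad: 0 down on the slider, growing as its front end is lifted up and back towards the lid, end stop 1.75. Stiff hinge (0.06 N m), stays where left.
- bar_hinge (a point): Bar's hinge line inside the case: case x = +55 mm, y = -20 mm, height 42.5 mm.
- bar_tab (a point): Grip point in the upright tab at the bar's front end (22 mm wide along y, 4 mm thick, 21 mm tall; top at height 64 mm when down); the point is 53 mm in front of and 13 mm above the bar hinge, height 55.5 mm when down. Moves with the bar. A toe below it blocks the slider's rib.
- slider: Filter slider: aluminium bar 110 (its x) x 40 x 12 mm with two round glass windows, a raised rib (6 mm) across its rear (+x) end and an upright black handle in its middle, 20 mm wide (its y), 6 mm thick, reaching 42 mm above its underside. Origin: centre of its underside. 0.14 kg. Starts on the case's bed (underside 20 mm high) at about case x = -30 mm, y = -20 mm, its axes parallel to the case's.
- slider_grip (a point): Grip point in the slider's handle, 32 mm above its underside, over its centre of mass; to be pinched across y.
- light_pad: Black light pad with a white lit top, fixed to the bench, 240 (its x) x 140 x 22 mm, top flat at height 22 mm. Origin: centre of its underside.
- wellplates: Bystander: stack of three clear multiwell plates, 127 x 85 x 50 mm. Origin: centre of its underside.
- cleaner: Bystander: white bottle with black cap, 44 mm across, 110 mm tall. Origin: centre of its underside.
- tipbox: Bystander: white pipette-tip box, 120 x 80 x 62 mm. Origin: centre of its underside.
- objective: Bystander: small stepped metal lens barrel standing upright, 34 mm across, 46 mm tall. Origin: centre of its underside.
- driver: Bystander: black-handled screwdriver, 150 mm. Origin: centre of its underside (at its middle).
- blank: Bystander: plain flat aluminium plate 85 x 30 x 8 mm, without a handle. Origin: centre of its underside.
- dish: Bystander: small glass dish, 60 mm across, 14 mm tall. Origin: centre of its underside.

How it is judged:
By the outcome, as a careful person would: the job done as asked, in the order asked, and still so for the second after the job is handed in, with the robot touching nothing.
It also fails if it takes over 72 s, if anything falls off the work surface, if the arm or the gripper's body presses on something with over 40 N, if the wrist force passes 120 N, or if a joint passes its speed limit or range.

## Working session

There is one attempt and no reset: what is moved stays moved. The work goes in short steps, Python scripts to look and compute and a shell command to move; the robot and the scene stay as the last step left them, time stands still between calls to the robot, and variables do not carry over. Pictures are saved under pics/ and viewed, about 8 in all and at most 12, crops included, and the job is handed in when it is done.

```bash
mkdir -p pics
cat > h.py <<'E'
import numpy as np, cv2
from bench import telemetry, snapshot, camera_params, job
from scipy.spatial.transform import Rotation as R
def shot(n,f):
    p=camera_params(n); im,d=snapshot(n); cv2.imwrite('pics/'+f+'.png',im[:,:,::-1]); np.savez('pics/'+f+'.npz',d=d,K=p['K'],D=p['D'],E=p['extrinsics']); return im,d
def ray(f,u,v):
    z=np.load('pics/'+f+'.npz'); q=cv2.undistortPoints(np.array([[[u,v]]],float),z['K'],z['D'])[0,0]
    return z['E'],np.array([q[0],q[1],1.]),z['d']
def px(f,u,v,r=1):
    E,q,d=ray(f,u,v); w=d[int(v)-r:int(v)+r+1,int(u)-r:int(u)+r+1]; w=w[w>0]
    return (E@np.append(q*np.median(w),1))[:3] if len(w) else None
def pxz(f,u,v,z):
    E,q,d=ray(f,u,v); dr=E[:3,:3]@q; return E[:3,3]+dr*(z-E[2,3])/dr[2]
def st():
    s=telemetry.sense(); print(s['time'],np.round(s['tool_pos'],1),np.round(s['tcp_rot'],1),np.round(s['ft_force'],1),s['finger_gap']); return s
E
python3 - <<'E'
from h import *
s=st(); print(R.from_euler('xyz',s['tcp_rot'],degrees=True).as_matrix().round(3))
shot('top','top0'); shot('scene','scene0')
E
```

```text
0.0 [ 167.9 -575.5  230.3] [-179.9   -0.    16.3] [ 0.2 -0.1 -0.7] 85.12018654205795
[[ 0.96   0.28  -0.   ]
 [ 0.28  -0.96   0.002]
 [ 0.    -0.002 -1.   ]]
```

View pics/top0.png

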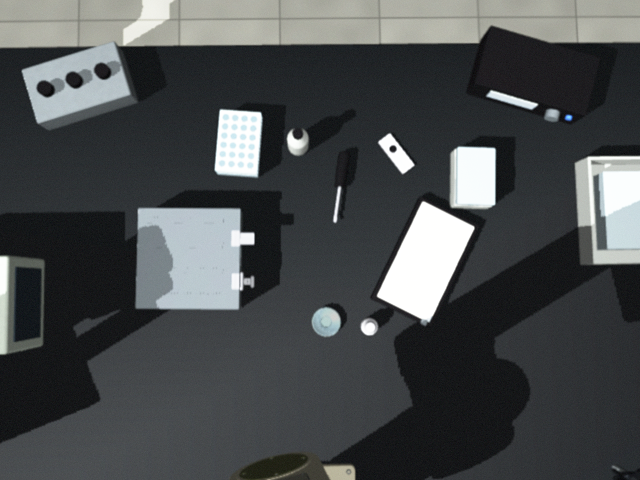

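View pics/scene0.png

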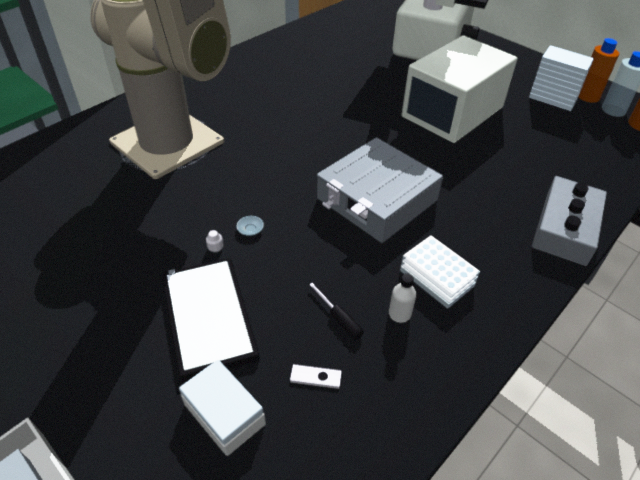

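Run:
```python
from h import *
im=cv2.imread('pics/top0.png'); cv2.imwrite('pics/c1.png',cv2.resize(im[195:325,125:265],None,fx=5,fy=4.5,interpolation=cv2.INTER_CUBIC))
for n,u,v in [('c',150,220),('c2',230,220),('c3',150,300),('pad',424,260),('lip',246,239),('haspl',248,282)]: print(n,px('top0',u,v).round(1))
for n,u,v in [('tl',137,208),('tr',240,209),('br',240,309),('bl',137,308)]: print(n,pxz('top0',u,v,75).round(1))
# pad white region
g=cv2.cvtColor(im,cv2.COLOR_BGR2GRAY); m=np.zeros_like(g); m[185:330,365:485]=(g[185:330,365:485]>200); m[:212,449:]=0
m=cv2.morphologyEx(m,cv2.MORPH_OPEN,np.ones((5,5)))
c=max(cv2.findContours(m,0,1)[0],key=cv2.contourArea); b=cv2.boxPoints(cv2.minAreaRect(c)); print(b)
w=np.array([pxz('top0',u,v,22) for u,v in b]); print(w.round(1),w.mean(0).round(1)); 
for i in range(4): e=w[(i+1)%4]-w[i]; print(np.linalg.norm(e).round(1),np.degrees(np.arctan2(e[1],e[0])).round(2))
```

```text
c [608.4 291.   74.6]
c2 [606.1 132.4  74.6]
c3 [450.2 290.4  74.5]
pad [ 522.2 -263.3   22.6]
lip [567.7 101.   73.5]
haspl [482.7 101.6  31.1]
tl [632.7 316.8  75. ]
tr [627.8 112.4  75. ]
br [429.6 113.7  75. ]
bl [435.  315.6  75. ]
[[376.05566 296.28497]
 [422.2951  200.72342]
 [475.09442 226.27148]
 [428.85498 321.83304]]
[[ 448.8 -161.5   22. ]
 [ 646.6 -263.7   22. ]
 [ 591.2 -373.2   22. ]
 [ 394.4 -269.6   22. ]] [ 520.3 -267.    22. ]
222.6 -27.31
122.7 -116.86
222.4 152.24
121.0 63.25
```

View pics/c1.png

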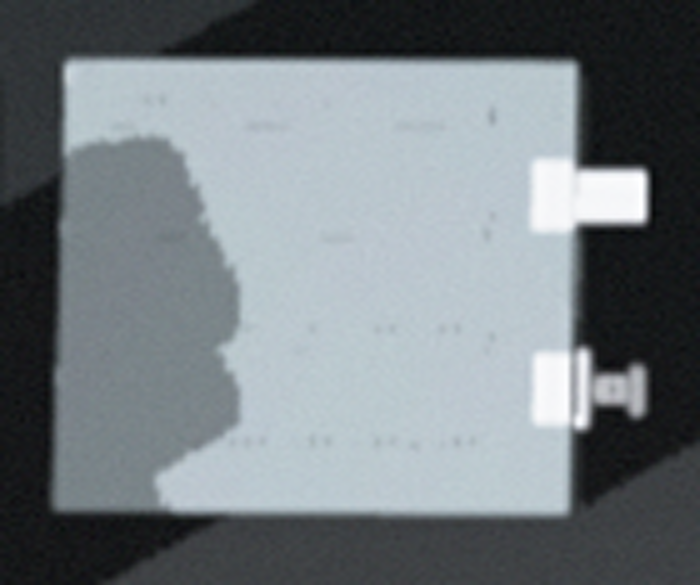

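```bash
cat >> h.py <<'E'
def case():
    z=np.load('case.npy'); return z[:2],z[2]
def cw(x,y,z):
    o,a=case(); c,s=np.cos(a),np.sin(a); return np.array([o[0]+c*x-s*y,o[1]+s*x+c*y,z])
E
python3 - <<'E'
from h import *
P=[pxz('top0',125+x/5,195+y/4.5,75) for x,y in [(66,60),(579,62),(571,515),(53,512)]]
P=np.array(P); print(P.round(1)); m=P.mean(0)
e=(P[0]-P[1])+(P[3]-P[2]); a1=np.arctan2(e[1],e[0]); f=(P[3]-P[0])+(P[2]-P[1]); a2=np.arctan2(f[1],f[0])-np.pi/2
print(m,np.degrees([a1,a2%(2*np.pi)]), [np.linalg.norm(P[i]-P[i-1]) for i in range(4)])
lip=pxz('top0',125+648/5,195+196/4.5,74); pin=pxz('top0',125+638/5,195+390/4.5,33)
print('lip tip',lip,'pin',pin)
for a in [a1,(a1+a2%(2*np.pi))/2]:
  np.save('case.npy',[m[0],m[1],a])
  print('pred pin',cw(-125,45,29.5),'liptip',cw(-133,-40,71.5))
E
```

```text
[[632.  314.4  75. ]
 [628.2 110.8  75. ]
 [428.7 115.3  75. ]
 [433.5 318.3  75. ]]
[530.61469296 214.71267139  75.        ] [88.79094213 88.78444086] [np.float64(198.56449232129427), np.float64(203.71165531941406), np.float64(199.5088766595723), np.float64(203.05564095602463)]
lip tip [568.30319925  83.89243399  74.        ] pin [483.1667831   92.01417138  33.        ]
pred pin [482.98715242  90.69002273  29.5       ] liptip [567.79942424  80.8982635   71.5       ]
pred pin [482.98011617  90.69272504  29.5       ] liptip [567.79183232  80.89615407  71.5       ]
```

```bash
cat >> h.py <<'E'
def to(p,yaw=None):
    s=st(); Rm=R.from_euler('xyz',s['tcp_rot'],degrees=True).as_matrix()
    d=Rm.T@(np.array(p)-s['tool_pos'])/50; print('d units',d.round(3))
    t=R.from_euler('xyz',[180,0,np.degrees(case()[1]) if yaw is None else yaw],degrees=True).as_matrix()
    print('turn units',(R.from_matrix(Rm.T@t).as_rotvec()/2/np.pi).round(4))
E
python3 -c "
import numpy as np; np.save('case.npy',[530.6,216,np.radians(88.79)])"
python3 -m jog '[[[0,0,0,0,0,-0.0288,1],[0,0,0,0,0,-0.0288,1],[0,0,0,0,0,-0.0288,1],[0,0,0,0,0,-0.0288,1],[0,0,0,0,0,-0.0288,1],[0,0,0,0,0,-0.0288,1],[0,0,0,0,0,-0.0288,1],[0.8,0.4,0,0,0,0,1],[0.9,0.4,0,0,0,0,1],[0.9,0.4,0,0,0,0,1],[0.9,0.4,0,0,0,0,1],[0.9,0.4,0,0,0,0,1]]]'
python3 -c "
from h import *
to(cw(-125,45,150))"
```

```text
time: 1.6
tool_pos: [272.8, -356.4, 230.9]
tcp_rot: [-180.0, -0.0, 88.8]
ft_force: [1.0, -0.5, 0.6]
finger_gap: 85.1
1.6 [ 272.8 -356.4  230.9] [-180.    -0.    88.8] [ 1.  -0.5  0.6] 85.1417364469393
d units [9.052 4.018 1.621]
turn units [-0.     -0.0001  0.0001]
```

```bash
python3 -m jog '[[[0.9,0.4,0,0,0,0,1],[0.9,0.4,0,0,0,0,1],[0.9,0.4,0,0,0,0,1],[0.9,0.4,0,0,0,0,1],[0.9,0.4,0,0,0,0,1],[0.9,0.4,0,0,0,0,1],[0.9,0.4,0,0,0,0,1],[0.9,0.4,0,0,0,0,1],[0.9,0.4,0,0,0,0,1],[0.5,0.3,0,0,0,0,1],[0,0,0,0,0,0,1],[0,0,0,0,0,0,1]]]'
python3 -c "
from h import *
to(cw(-125,45,150))
shot('wrist','w1')"
```

```text
time: 3.1
tool_pos: [475.7, 67.5, 230.9]
tcp_rot: [-179.9, 0.0, 88.8]
ft_force: [-0.6, 0.4, -0.6]
finger_gap: 85.3
3.1 [475.7  67.5 230.9] [-179.9    0.    88.8] [-0.6  0.4 -0.6] 85.34668202635483
d units [0.494 0.138 1.617]
turn units [-0.0002  0.0001  0.0002]
```

View pics/w1.png

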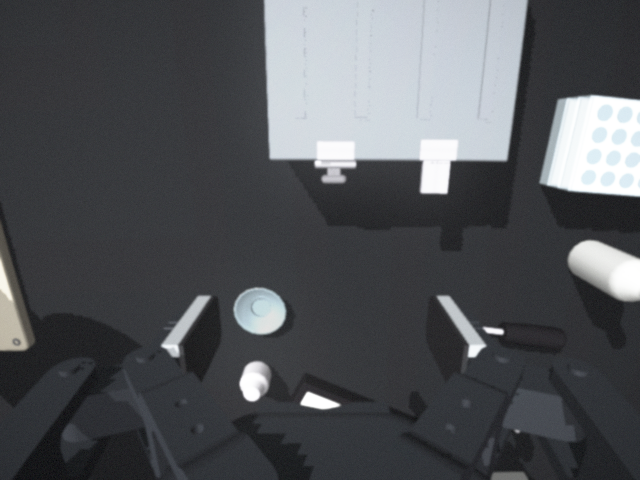

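Run:
```python
from h import *
o,a=case()
def inv(p): d=p[:2]-o; return np.array([np.cos(a)*d[0]+np.sin(a)*d[1],-np.sin(a)*d[0]+np.cos(a)*d[1]]).round(1)
for n,u,v,z in [('pin',333,179,33),('lip tip',434.5,194,74),('lidL',271,159,75),('lidR',508,160,75)]:
    p=pxz('w1',u,v,z); print(n,p.round(1),inv(p), px('w1',u,v))
```

```text
pin [484.7  93.8  33. ] [-123.2   43.4] [484.63627494  93.86027171  33.68524292]
lip tip [570.7  84.9  74. ] [-130.2  -42.8] [5.93971432e+02 7.15296079e+01 1.74359991e-01]
lidL [432.3 117.   75. ] [-101.1   96.2] [4.21340327e+02 1.11430965e+02 2.22498583e-01]
lidR [630.8 113.   75. ] [-100.8 -102.4] [6.69580814e+02 1.06478633e+02 1.88948710e-01]
```

```bash
python3 -c "
import numpy as np; np.save('case.npy',[532.2,217.5,np.radians(88.8)])
from h import *
to(cw(-125,45,12))"
```

```text
3.15 [475.7  67.2 231. ] [-180.     0.    88.8] [ 0.8 -0.9 -0.3] 85.59799271568008
d units [0.532 0.17  4.38 ]
turn units [-0.0001  0.0001  0.    ]
```

```bash
python3 -m jog '[[[0.27,0.09,0.6,0,0,0,0.6],[0.26,0.08,0.8,0,0,0,0.6],[0,0,0.8,0,0,0,0.6],[0,0,0.8,0,0,0,0.6],[0,0,0.7,0,0,0,0.6],[0,0,0.4,0,0,0,0.6],[0,0,0.28,0,0,0,0.6],[0,0,0,0,0,0,0.6]]]'
python3 -m jog '[[[0,0,0,0,0,0,0.3],[0,0,0,0,0,0,0.2],[0,0,0,0,0,0,0.2],[0,0,0,0,0,0,0.2],[0,0,0,0,0,0,0.2],[0,0,0,0,0,0,0.2]]]' 20
python3 -c "
from h import *
st(); shot('wrist','w2')"
```

```text
time: 4.15
tool_pos: [484.4, 93.5, 11.6]
tcp_rot: [-179.9, 0.0, 88.8]
ft_force: [0.2, 0.0, 0.6]
finger_gap: 51.3
time: 4.9
tool_pos: [486.0, 94.4, 13.4]
tcp_rot: [179.9, -0.0, 88.8]
ft_force: [-2.1, 0.6, 6.4]
finger_gap: 21.3
4.9 [486.   94.4  13.4] [179.9  -0.   88.8] [-2.1  0.6  6.4] 21.250525962532972
```

View pics/w2.png

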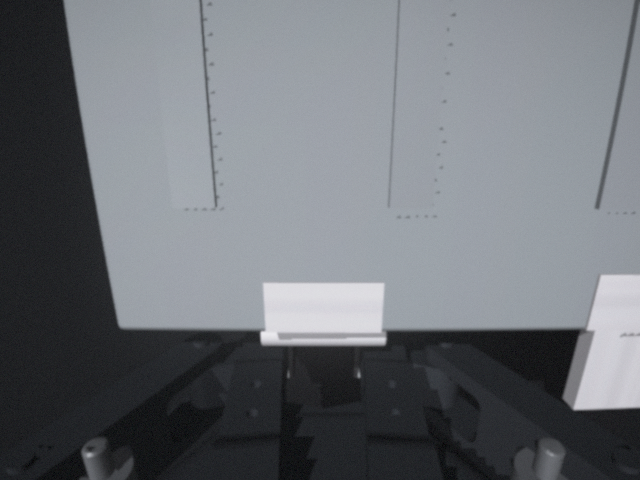

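```bash
python3 -m jog '[[[-0.07,0,-0.04,0,0,0,0.2],[-0.07,0,-0.05,0,0,0,0.2],[-0.07,0,-0.05,0,0,0,0.2],[-0.06,0,-0.06,0,0,0,0.2],[-0.05,0,-0.07,0,0,0,0.2],[-0.05,0,-0.07,0,0,0,0.2],[-0.05,0,-0.11,0,0,0,0.2],[-0.04,0,-0.12,0,0,0,0.2]]]'
python3 -m jog '[[[-0.01,0,-0.12,0,0,0,0.2],[-0.01,0,-0.13,0,0,0,0.2],[0.02,0,-0.12,0,0,0,0.2],[0.03,0,-0.13,0,0,0,0.2],[0.06,0,-0.11,0,0,0,0.2],[0.07,0,-0.11,0,0,0,0.2],[0.12,0,-0.12,0,0,0,0.2],[0,0,0,0,0,0,0.2]]]'
python3 -c "
from h import *
st(); shot('scene','s2'); im=cv2.imread('pics/s2.png'); cv2.imwrite('pics/s2c.png',cv2.resize(im[100:260,260:460],None,fx=4,fy=3.75,interpolation=cv2.INTER_CUBIC))"
```

```text
time: 5.95
tool_pos: [485.0, 70.7, 41.0]
tcp_rot: [180.0, 0.0, 88.8]
ft_force: [4.8, 0.1, -2.2]
finger_gap: 21.6
time: 6.95
tool_pos: [485.4, 84.9, 83.4]
tcp_rot: [180.0, 0.0, 88.9]
ft_force: [3.1, -1.9, 1.7]
finger_gap: 21.1
6.95 [485.4  84.9  83.4] [180.    0.   88.9] [ 3.1 -1.9  1.7] 21.065247742077812
```

View pics/s2c.png

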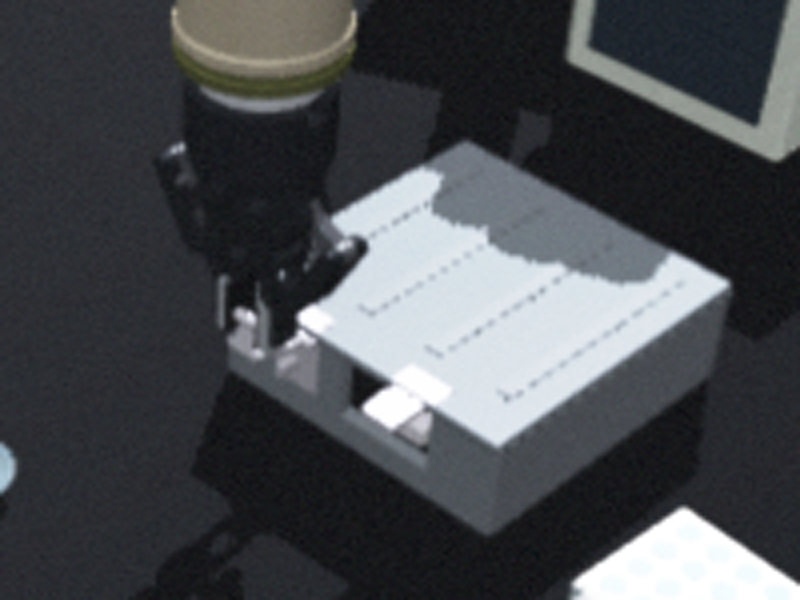

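```bash
python3 -m jog '[[[0,0,0,0,0,0,0.5],[0,0,0,0,0,0,0.5],[0,0,0,0,0,0,0.5],[0,0,-0.5,0,0,0,0.5],[0,0,-0.8,0,0,0,0.5],[-0.3,0.5,0,0,0,0,0.5],[-0.3,0.6,0,0,0,0,0.5],[0,0.6,0,0,0,0,0.5],[0,0,0,0,0,0,0.5]]]'
python3 -c "
from h import *
to(cw(-121,-40,60)); shot('wrist','w3')"
```

```text
time: 8.12
tool_pos: [570.3, 53.1, 147.2]
tcp_rot: [-180.0, -0.0, 88.8]
ft_force: [-0.3, -0.2, -0.1]
finger_gap: 42.8
8.125 [570.3  53.1 147.2] [-180.    -0.    88.8] [-0.3 -0.2 -0.1] 42.77384322624678
d units [ 0.851 -0.029  1.745]
turn units [-0.0001 -0.      0.    ]
```

View pics/w3.png

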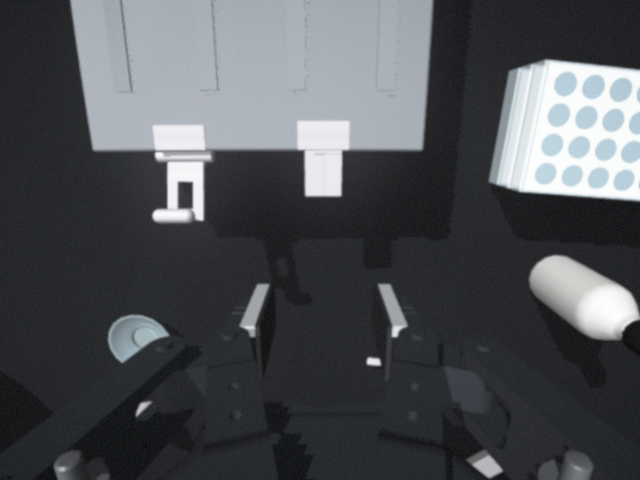

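```bash
python3 -m jog '[[[0.42,-0.02,0.3,0,0,0,0.5],[0.43,-0.01,0.4,0,0,0,0.5],[0,0,0.5,0,0,0,0.5],[0,0,0.4,0,0,0,0.5],[0,0,0.14,0,0,0,0.5],[0,0,0,0,0,0,0.5],[0,0,0,0,0,0,0.15],[0,0,0,0,0,0,0.15],[0,0,0,0,0,0,0.15],[0,0,0,0,0,0,0.15],[0,0,0,0,0,0,0.15]]]' 40
python3 -m jog '[[[0.01,0,-0.33,0,0,0,0.15],[0.04,0,-0.33,0,0,0,0.15],[0.06,0,-0.33,0,0,0,0.15],[0.09,0,-0.32,0,0,0,0.15],[0.24,0,-0.62,0,0,0,0.15],[0.33,0,-0.57,0,0,0,0.15],[0.17,0,-0.26,0,0,0,0.15],[0,0,0,0,0,0,0.15]]]'
```

```text
time: 9.55
tool_pos: [570.9, 95.9, 62.5]
tcp_rot: [179.7, -0.0, 88.8]
ft_force: [5.9, -0.1, -0.7]
finger_gap: 20.4
time: 10.55
tool_pos: [571.9, 144.7, 201.1]
tcp_rot: [179.6, -0.1, 88.9]
ft_force: [10.0, 5.1, -5.9]
finger_gap: 20.1
```

```bash
python3 -m jog '[[[0.24,0,-0.26,0,0,0,0.15],[0.49,0,-0.45,0,0,0,0.15],[0.55,0,-0.37,0,0,0,0.15],[0.6,0,-0.29,0,0,0,0.15],[0.63,0,-0.19,0,0,0,0.15],[0.33,0,-0.06,0,0,0,0.15],[0.33,0,-0.04,0,0,0,0.15],[0.33,0,-0.01,0,0,0,0.15],[0.33,0,0.01,0,0,0,0.15],[0,0,0,0,0,0,0.15],[0,0,0,0,0,0,0.15]]]'
```

```text
time: 11.92
tool_pos: [576.2, 334.7, 284.9]
tcp_rot: [179.6, -0.1, 88.8]
ft_force: [8.4, 1.1, 4.1]
finger_gap: 19.7
```

```bash
python3 -m jog '[[[0,0,0,0,0,0,0.45],[0,0,0,0,0,0,0.45],[0,0,0,0,0,0,0.45],[0,0,-0.5,0,0,0,0.45],[0,0,-0.5,0,0,0,0.45],[-0.8,0,0,0,0,0,0.45],[-0.8,0,0,0,0,0,0.45],[-0.8,0,0,0,0,0,0.45],[-0.8,-0.2,0.4,0,0,0,0.45],[-0.5,-0.2,0.8,0,0,0,0.45],[0,0,0.8,0,0,0,0.45],[0,0,0,0,0,0,0.45]]]'
python3 -c "
from h import *
to(cw(2,-20,46)); shot('wrist','w4');shot('top','t4')"
```

```text
time: 13.42
tool_pos: [547.3, 149.2, 228.0]
tcp_rot: [-179.6, 0.1, 88.8]
ft_force: [-0.2, 0.0, 0.4]
finger_gap: 38.3
13.425 [547.3 149.2 228. ] [-1.796e+02  1.000e-01  8.880e+01] [-0.2  0.   0.4] 38.33228167267467
d units [1.404 0.097 3.637]
turn units [-0.0012  0.0002  0.    ]
```

View pics/w4.png

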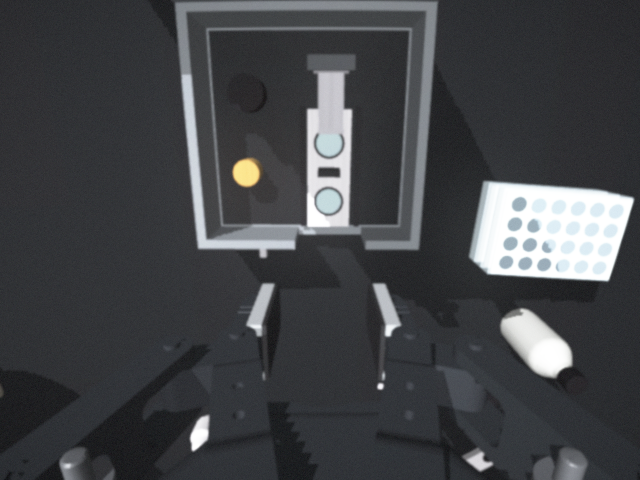

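Run:
```python
from h import *
o,a=case()
def inv(p): d=p[:2]-o; return np.array([np.cos(a)*d[0]+np.sin(a)*d[1],-np.sin(a)*d[0]+np.cos(a)*d[1]]).round(1)
for n,u,v,z in [('tabfront',330,133,64),('handle',329,172,62),('sL',307,226,32),('sR',350,226,32),('frontL',199,248,68),('frontR',419,248,68),('rearL',176,2,68),('rearR',437,2,68),('barL',318,100,50),('barR',343.5,100,50),('cross',330,63,45),('notchL',297,240,68),('notchR',364,240,68)]:
    p=pxz('w4',u,v,z); print(n,p.round(1),inv(p),px('w4',u,v).round(1))
```

```text
tabfront [552.4 218.3  64. ] [  1.3 -20.2] [552.4 218.4  64.1]
handle [551.1 185.7  62. ] [-31.4 -19.6] [551.1 185.8  62.2]
sL [528.7 129.5  32. ] [-88.    1.7] [528.  126.4  20.5]
sR [571.3 128.7  32. ] [-87.9 -41. ] [572.1 125.5  20.3]
frontL [431.6 120.4  68. ] [-99.2  98.5] [ 4.053e+02  9.770e+01 -1.000e-01]
frontR [631.5 116.8  68. ] [ -98.6 -101.4] [6.50e+02 9.35e+01 3.00e-01]
rearL [436.1 318.7  68. ] [99.2 98.2] [438.6 316.6  74.5]
rearR [635.2 313.8  68. ] [  98.5 -100.9] [635.8 314.4  65.9]
barL [542.8 245.7  50. ] [ 28.4 -10. ] [542.2 247.9  21.6]
barR [564.5 245.3  50. ] [ 28.5 -31.7] [564.8 245.7  44.3]
cross [553.5 275.6  45. ] [ 58.6 -20.1] [553.5 274.8  50. ]
notchL [521.4 126.4  68. ] [-91.3   8.9] [515.3 105.5   1.1]
notchR [581.5 125.3  68. ] [-91.1 -51.2] [583.  120.9  54. ]
```

```bash
python3 -m jog '[[[0.7,0.05,0.4,0,0,0,0.45],[0.7,0.05,0.6,0,0,0,0.45],[0,0,0.7,0,0,0,0.45],[0,0,0.7,0,0,0,0.45],[0,0,0.6,0,0,0,0.45],[0,0,0.4,0,0,0,0.45],[0,0,0.24,0,0,0,0.45],[0,0,0,0,0,0,0.15],[0,0,0,0,0,0,0.15],[0,0,0,0,0,0,0.15],[0,0,0,0,0,0,0.15],[0,0,0,0,0,0,0.15]]]' 40
python3 -m jog '[[[0.03,0,-0.1,0,0,0,0.15],[0.04,0,-0.11,0,0,0,0.15],[0.05,0,-0.1,0,0,0,0.15],[0.06,0,-0.09,0,0,0,0.15],[0.15,0,-0.16,0,0,0,0.15],[0.18,0,-0.13,0,0,0,0.15],[0.2,0,-0.09,0,0,0,0.15],[0.21,0,-0.05,0,0,0,0.15],[0,0,0,0,0,0,0.15]]]'
```

```text
time: 15.02
tool_pos: [554.1, 219.8, 49.8]
tcp_rot: [-179.7, 0.0, 88.8]
ft_force: [-10.1, -0.6, 0.6]
finger_gap: 20.0
time: 16.15
tool_pos: [555.2, 266.2, 91.1]
tcp_rot: [-179.8, 0.1, 88.9]
ft_force: [-9.1, -1.2, -4.0]
finger_gap: 19.5
```

```bash
python3 -m jog '[[[0,0,0,0,0,0,0.45],[0,0,0,0,0,0,0.45],[0,0,0,0,0,0,0.45],[0,0,-0.5,0,0,0,0.45],[0,0,-0.8,0,0,0,0.45],[-0.6,0,-0.5,0,0,0,0.45],[-0.9,0,0,0,0,0,0.45],[-0.9,0,0,0,0,0,0.45],[-0.6,0,0,0,0,0,0.45],[0,0,0,0,0,0,0.45]]]'
python3 -c "
from h import *
to(cw(-31.2,-20,35)); shot('wrist','w5')"
```

```text
time: 17.4
tool_pos: [554.7, 113.7, 182.0]
tcp_rot: [179.9, 0.0, 88.7]
ft_force: [0.4, -0.2, 0.4]
finger_gap: 38.5
17.4 [554.7 113.7 182. ] [179.9   0.   88.7] [ 0.4 -0.2  0.4] 38.478514598063576
d units [ 1.442 -0.1    2.94 ]
turn units [ 0.0002  0.     -0.0004]
```

View pics/w5.png

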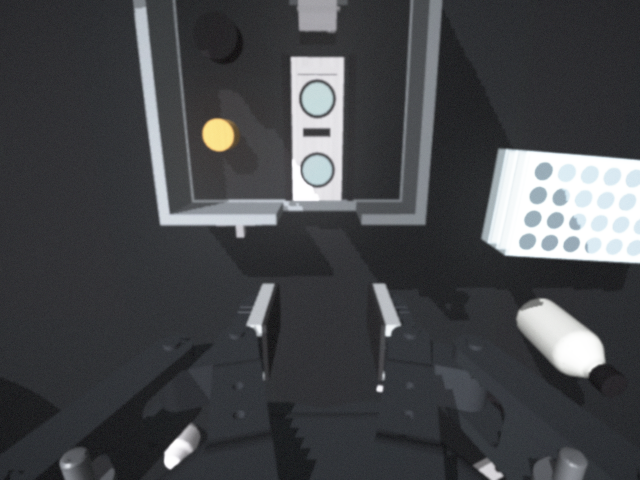

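```bash
python3 -c "
from h import *
print(pxz('w5',317,132,62), pxz('w5',318,28,97), px('w5',318,18))"
python3 -m jog '[[[0.7,-0.05,0.2,0,0,0,0.45],[0.74,-0.05,0.4,0,0,0,0.45],[0,0,0.6,0,0,0,0.45],[0,0,0.7,0,0,0,0.45],[0,0,0.5,0,0,0,0.45],[0,0,0.34,0,0,0,0.45],[0,0,0.16,0,0,0,0.45],[0,0,0,0,0,0,0.45]]]'
```

```text
[551.19370698 184.31505854  62.        ] [553.86662358 242.90544996  97.        ] [553.98527967 249.27830177  92.96932572]
time: 18.45
tool_pos: [550.7, 188.2, 36.4]
tcp_rot: [-180.0, -0.0, 88.8]
ft_force: [-0.5, -1.0, 0.0]
finger_gap: 38.4
```

```bash
python3 -m jog '[[[-0.05,0,0.02,0,0,0,0.45],[0,0,0,0,0,0,0.15],[0,0,0,0,0,0,0.1],[0,0,0,0,0,0,0.1],[0,0,0,0,0,0,0.1],[0,0,0,0,0,0,0.1],[0,0,0,0,0,0,0.1]]]' 40
python3 -m jog '[[[-0.05,0,0,0,0,0,0.1],[-0.1,0,0,0,0,0,0.1],[-0.1,0,0,0,0,0,0.1],[0,0,0,0,0,0,0.1]]]'
```

```text
time: 19.32
tool_pos: [551.4, 185.3, 36.3]
tcp_rot: [179.9, -0.0, 88.8]
ft_force: [0.1, -2.7, 6.1]
finger_gap: 19.4
time: 19.82
tool_pos: [551.1, 173.3, 36.3]
tcp_rot: [179.9, -0.1, 88.8]
ft_force: [-0.5, 1.8, 7.0]
finger_gap: 18.7
```

```bash
python3 -m jog '[[[-0.15,0,0,0,0,0,0.1],[-0.25,0,0,0,0,0,0.1],[-0.3,0,0,0,0,0,0.1],[-0.3,0,0,0,0,0,0.1],[-0.3,0,0,0,0,0,0.1],[-0.3,0,0,0,0,0,0.1],[-0.3,0,0,0,0,0,0.1],[-0.3,0,0,0,0,0,0.1],[-0.3,0,0,0,0,0,0.1],[-0.2,0,0,0,0,0,0.1],[-0.1,0,0,0,0,0,0.1],[0,0,0,0,0,0,0.1]]]'
python3 -c "
from h import *
st(); shot('scene','s6');shot('top','t6')
a=cv2.imread('pics/s6.png')[60:300,180:480];b=cv2.imread('pics/t6.png')[190:360,100:440]
a=cv2.resize(a,(375,300)); b=cv2.resize(b,(600,300)); cv2.imwrite('pics/c6.png',cv2.resize(np.vstack([cv2.resize(a,(600,480)),b]),(600,600)) if 0 else np.hstack([a,b])[:, :800])"
```

```text
time: 21.32
tool_pos: [547.3, 32.6, 35.1]
tcp_rot: [-180.0, 0.0, 88.8]
ft_force: [-0.3, 0.1, -1.3]
finger_gap: 19.2
21.325 [547.3  32.6  35.1] [-180.     0.    88.8] [-0.3  0.1 -1.3] 19.159494032644414
```

View pics/c6.png

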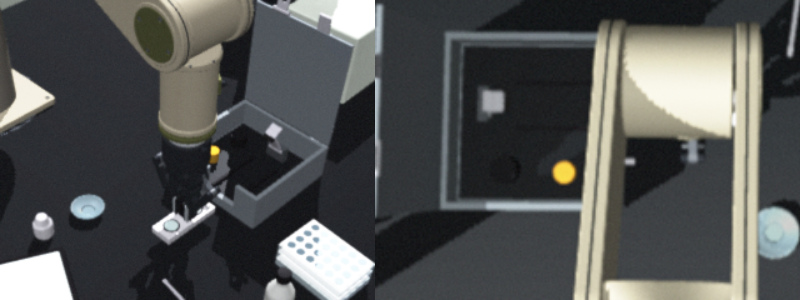

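```bash
python3 -m jog '[[[0,0,-0.3,0,0,0,0.1],[0,0,-0.5,0,0,0,0.1],[0,0,-0.5,0,0,0,0.1],[-0.3,0,0,0,0,0,0.1],[-0.6,0,0,0,0,0,0.1],[-0.7,-0.1,0,0,0,0,0.1],[-0.7,-0.1,0,0,0,0,0.1],[-0.7,-0.1,0,0,0,0,0.1],[-0.7,-0.1,0,0,0,0,0.1],[-0.6,0,0,0,0,0,0.1],[-0.3,0,0,0,0,0,0.1],[0,0,0,0,0,0,0.1]]]'
python3 -c "
from h import *
to([521,-266.5,60],152.7); shot('wrist','w7')"
```

```text
time: 22.92
tool_pos: [522.3, -197.3, 99.7]
tcp_rot: [-180.0, -0.0, 88.7]
ft_force: [-0.4, -0.1, -0.3]
finger_gap: 19.4
22.925 [ 522.3 -197.3   99.7] [-180.    -0.    88.7] [-0.4 -0.1 -0.3] 19.35935662622145
d units [-1.384  0.005  0.794]
turn units [-1.000e-04 -1.000e-04 -1.777e-01]
```

View pics/w7.png

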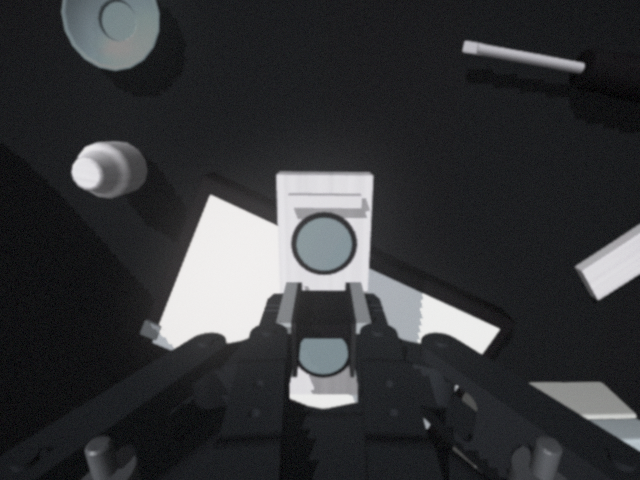

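Run:
```python
from h import *
A,B,C=[pxz('w7',u,v,22) for u,v in [(210,195),(500,328),(158,331)]]
print(A,B,C,np.linalg.norm(B-A),np.degrees(np.arctan2(*(B-A)[1::-1])))
n=(B-A)/np.linalg.norm(B-A); m=np.array([n[1],-n[0],0]); print((A+B)/2+m*61, (C-A)@m,(C-A)@n)
# edge angle from two more points
P,Q=pxz('w7',250,213.5,22),pxz('w7',440,300.5,22); print(np.degrees(np.arctan2(*(Q-P)[1::-1])))
```

```text
[ 450.5094593  -163.26054381   22.        ] [ 646.93323358 -263.4448173    22.        ] [ 401.40807545 -260.57909596   22.        ] 220.4975912674895 -27.023467842232396
[ 521.00566643 -267.69273099   22.        ] 109.00284057068835 0.4766913966520131
-26.98401113046388
```

```bash
python3 -m jog '[[[-0.5,0,0,0,0,0,0.1],[-0.5,0,0,0,0,0,0.1],[-0.4,0,0,0,0,-0.01,0.1],[0,0,0,0,0,-0.024,0.1],[0,0,0,0,0,-0.028,0.1],[0,0,0,0,0,-0.028,0.1],[0,0,0,0,0,-0.028,0.1],[0,0,0,0,0,-0.028,0.1],[0,0,0,0,0,-0.022,0.1],[0,0,0,0,0,-0.01,0.1],[0,0,0,0,0,0,0.1],[0,0,0,0,0,0,0.1]]]'
python3 -c "
from h import *
to([521,-267.5,41],152.9)"
```

```text
time: 24.48
tool_pos: [521.5, -265.8, 100.2]
tcp_rot: [180.0, -0.0, 152.9]
ft_force: [0.3, -0.5, -1.4]
finger_gap: 18.9
24.475 [ 521.5 -265.8  100.2] [180.   -0.  152.9] [ 0.3 -0.5 -1.4] 18.91506253510304
d units [-0.006 -0.035  1.184]
turn units [ 0. -0. -0.]
```

```bash
python3 -m jog '[[[0,-0.03,0.3,0,0,0,0.1],[0,0,0.4,0,0,0,0.1],[0,0,0.3,0,0,0,0.1],[0,0,0.16,0,0,0,0.1],[0,0,0,0,0,0,0.1],[0,0,0,0,0,0,0.1]]]'
python3 -m jog '[[[0,0,0.02,0,0,0,0.1],[0,0,0.02,0,0,0,0.1],[0,0,0,0,0,0,0.1]]]'
python3 -m jog '[[[0,0,0.01,0,0,0,0.1],[0,0,0.01,0,0,0,0.1],[0,0,0,0,0,0,0.1]]]'
```

```text
time: 25.22
tool_pos: [521.2, -268.2, 42.9]
tcp_rot: [-180.0, 0.1, 152.9]
ft_force: [0.0, 0.7, -0.9]
finger_gap: 19.2
time: 25.6
tool_pos: [520.7, -268.0, 40.4]
tcp_rot: [-180.0, 0.0, 152.9]
ft_force: [0.3, -0.0, -1.1]
finger_gap: 18.9
time: 25.98
tool_pos: [520.7, -267.9, 39.2]
tcp_rot: [180.0, -0.0, 152.9]
ft_force: [-0.8, 0.2, -1.9]
finger_gap: 19.0
```

```bash
python3 -m jog '[[[0,0,0.01,0,0,0,0.1],[0,0,0.01,0,0,0,0.1],[0,0,0,0,0,0,0.1]]]'
python3 -m jog '[[[0,0,0.01,0,0,0,0.1],[0,0,0.01,0,0,0,0.1],[0,0,0,0,0,0,0.1]]]'
```

```text
time: 26.35
tool_pos: [520.7, -267.9, 38.3]
tcp_rot: [180.0, -0.0, 152.9]
ft_force: [-0.2, 0.8, -0.4]
finger_gap: 18.8
time: 26.72
tool_pos: [520.7, -267.9, 38.3]
tcp_rot: [-180.0, -0.0, 152.9]
ft_force: [-4.7, 2.1, 8.5]
finger_gap: 19.0
```

Contact at the expected height (38.3). Release, rise and check.

```bash
python3 -m jog '[[[0,0,0,0,0,0,0.25],[0,0,0,0,0,0,0.35],[0,0,0,0,0,0,0.45],[0,0,0,0,0,0,0.45],[0,0,-0.3,0,0,0,0.45],[0,0,-0.8,0,0,0,0.45],[0,0,-0.9,0,0,0,0.45],[0,0,-0.9,0,0,0,0.45],[-0.9,0,-0.5,0,0,0,0.45],[-0.9,0,0,0,0,0,0.45],[-0.9,0,0,0,0,0,0.45],[0,0,0,0,0,0,0.45]]]'
python3 -m jog '[[[-0.9,0,0,0,0,0,0.45],[-0.9,0,0,0,0,0,0.45],[-0.9,0,0,0,0,0,0.45],[-0.5,0,0,0,0,0,0.45],[0,0,0,0,0,0,0.45],[0,0,0,0,0,0,0.45]]]'
python3 -c "
from h import *
st(); shot('top','t8'); shot('scene','s8')
a=cv2.imread('pics/t8.png')[130:370,100:500];b=cv2.imread('pics/s8.png')[60:440,140:500]
cv2.imwrite('pics/c8.png',np.hstack([np.vstack([a,np.zeros((140,400,3),np.uint8)]),b]))"
```

```text
time: 28.22
tool_pos: [642.0, -330.0, 205.2]
tcp_rot: [180.0, -0.1, 152.9]
ft_force: [-0.9, 0.7, -0.2]
finger_gap: 38.4
time: 28.98
tool_pos: [778.1, -399.7, 208.6]
tcp_rot: [-180.0, 0.0, 152.9]
ft_force: [-0.4, 0.8, 0.8]
finger_gap: 38.5
28.975 [ 778.1 -399.7  208.6] [-180.     0.   152.9] [-0.4  0.8  0.8] 38.51477976583536
```

View pics/c8.png

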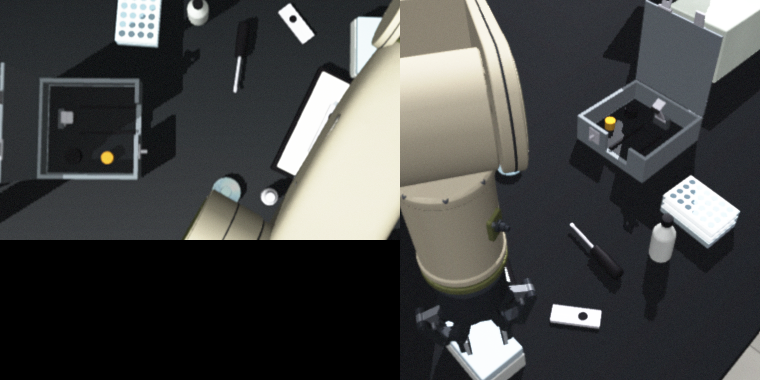

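```bash
python3 -m jog '[[[0,-0.6,0,0,0,0,0.45],[0,-0.8,0,0,0,0,0.45],[0.5,-0.8,0,0,0,0,0.45],[0.7,-0.8,0,0,0,0,0.45],[0.7,-0.8,0,0,0,0,0.45],[0.7,-0.8,0,0,0,0,0.45],[0.7,-0.6,0,0,0,0,0.45],[0.5,-0.3,0,0,0,0,0.45],[0,0,0,0,0,0,0.45],[0,0,0,0,0,0,0.45]]]'
python3 -c "
from h import *
shot('top','t9'); shot('scene','s9')
a=cv2.resize(cv2.imread('pics/t9.png')[130:370,330:510],None,fx=2.2,fy=2.2,interpolation=2);b=cv2.imread('pics/s9.png')[20:440,120:500]
a=np.vstack([a,np.zeros((700-len(a),a.shape[1],3),np.uint8)])[:560]; b=np.vstack([b,np.zeros((140,380,3),np.uint8)])
cv2.imwrite('pics/c9.png',np.hstack([a,b]))
b=cv2.imread('pics/top0.png').astype(int); c=cv2.imread('pics/t9.png').astype(int)
z=np.load('pics/t9.npz')['d']; z0=np.load('pics/top0.npz')['d']; print((np.abs(z-z0)>4)[100:345,200:380].sum())"
```

```text
time: 30.32
tool_pos: [484.0, -558.5, 209.3]
tcp_rot: [-180.0, 0.1, 152.9]
ft_force: [-0.6, -0.5, -0.3]
finger_gap: 38.1
15332
```

Run:
```python
from h import *
def cloud(f):
    z=np.load('pics/'+f+'.npz'); d=z['d']; v,u=np.mgrid[:480,:640]
    q=cv2.undistortPoints(np.stack([u.ravel(),v.ravel()],1).astype(float)[:,None],z['K'],z['D'])[:,0]
    P=np.c_[q,np.ones(len(q))]*d.ravel()[:,None]; return (P@z['E'][:3,:3].T+z['E'][:3,3])
for f in ['t9','s9']:
    P=cloud(f); m=(np.hypot(P[:,0]-521,P[:,1]+267.5)<90); Q=P[m]
    S=Q[(Q[:,2]>29)&(Q[:,2]<45)]; H=Q[(Q[:,2]>56)&(Q[:,2]<80)]
    r=cv2.minAreaRect(S[:,:2].astype(np.float32)) if len(S)>3 else None
    c=r and np.degrees(np.arctan2(*(lambda b:(b[1]-b[0] if np.linalg.norm(b[1]-b[0])>np.linalg.norm(b[2]-b[1]) else b[2]-b[1]))(cv2.boxPoints(r))[::-1]))
    print(f,len(S),r,c,np.percentile(S[:,2],[10,50,90]).round(1) if len(S) else '', 'handle',len(H),H.mean(0) if len(H) else '')
# bystanders + lid/bar
for name,(u0,u1,v0,v1) in dict(plates=(205,270,100,185),cleaner=(283,315,120,160),driver=(325,352,145,225),blank=(372,420,128,178),tipbox=(446,500,142,212),dish=(308,345,302,340),obj=(358,382,312,338)).items():
    c=[]
    for f in ['top0','t9']:
        P=cloud(f).reshape(480,640,3)[v0:v1,u0:u1].reshape(-1,3); c.append(np.append(P[P[:,2]>5].mean(0),(P[:,2]>5).sum()).round(1))
    print(name,c)
P=cloud('s9'); o,a=case(); d=P[:,:2]-o; x=np.cos(a)*d[:,0]+np.sin(a)*d[:,1]; y=-np.sin(a)*d[:,0]+np.cos(a)*d[:,1]
L=(np.abs(y)<85)&(P[:,2]>90)&(P[:,2]<260)&(x>60)&(x<200); k=np.polyfit(P[L,2],x[L],1); print('lid deg',90+np.degrees(np.arctan(k[0])),L.sum())
B=(np.abs(y+20)<11)&(P[:,2]>60)&(P[:,2]<115)&(x>-20)&(x<75); print('bar',x[B].min(),x[B].max(),P[B,2].min(),P[B,2].max(), [x[B][P[B,2].argmax()]])
```

```text
t9 1015 ((517.18896484375, -262.08062744140625), (130.53744506835938, 147.38916015625), 61.04610061645508) -28.953901 [31.3 34.4 37.9] handle 40 [ 518.18888085 -268.42730147   63.22427871]
s9 961 ((521.6237182617188, -268.6990051269531), (39.836185455322266, 113.6312255859375), 62.90894317626953) -27.091053 [32.3 34.4 37.1] handle 65 [ 522.99472047 -268.63073994   61.97164389]
plates [array([ 765.6,  116.9,   54.3, 2817. ]), array([ 765.6,  116.9,   55.1, 2807. ])]
cleaner [array([760.1,  -4.9,  87. , 503. ]), array([762.9,  -4.9,  76.8, 503. ])]
driver [array([695.8, -92.2,  38.2, 561. ]), array([696.7, -92.2,  37.6, 569. ])]
blank [array([ 745.7, -209.2,   34.3,  544. ]), array([ 746.8, -210. ,   28.5,  569. ])]
tipbox [array([ 687. , -360. ,   63.8, 2748. ]), array([ 686.9, -359.9,   63.7, 2738. ])]
dish [array([398.1, -56.7,  21.5, 572. ]), array([397.8, -57. ,  17.2, 560. ])]
obj [array([ 389.5, -143.4,   44. ,  253. ]), array([ 389.9, -141.6,   55.8,  243. ])]
lid deg 90.97928071971855 4374
bar 20.22710307438762 48.59008297133932 60.19847490921552 101.48474463124933 [np.float64(44.55107404108735)]
```

```bash
python3 -c "
from h import *
st(); job.hand_in()"
```

```text
30.425 [ 485.  -558.   208.4] [-1.80e+02  1.00e-01  1.53e+02] [-0.3 -0.8  0.3] 38.40450962392968
the job is handed in; nothing more can be done
```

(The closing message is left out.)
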